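# Weigh the small totem from the back of the print display

### The arm

A 6-joint arm with a two-finger parallel gripper is mounted at the origin on the work surface. World frame = base frame: x ahead of the robot, y to its left, z up, the work surface at z = 0. Lengths are in m, angles in rad, forces in N, time in s.
With the tool pointing down it reaches from about 0.3 to 0.775 m from the base axis. Payload 14.6 kg.
Tool frame: the origin (TCP) lies on the centre line of the jaws, within the pads' length; the fingertips stand 19 mm ahead of it and the grasp point (between the pads) is the TCP; z points along the fingers, y is the direction in which the jaws open and shut (so a half turn about z gives the same grasp; the last joint's range is limited). The gripper opens to 94 mm and grips with 3 to 60 N. Pads are 16 mm wide; open, the fingers measure 119 mm over their backs; the gripper's body (75 mm by 177 mm) begins 78 mm behind the grasp point.
Start: joints at [-1.408, 0.3, 1.521, -0, 1.321, -0.067], TCP at [0.125, -0.536, 0.224] pointing down, gripper open.
Joint ranges: [-3.03, 3.03], [-0.79, 2.21], [0.23, 2.52], [-1.04, 4.18], [0, 3.07], [-2.55, 2.55]. Speed limits (rad/s): [2.22, 2.22, 2.57, 3.14, 3.14, 3.14].

### API

Orientations are given as [roll, pitch, yaw] about the fixed x, y, z axes, in that order (R = Rz(yaw) Ry(pitch) Rx(roll)).
In Python, from station import ctrl gives the robot as it stands. The module is installed in compiled form; this text tells all that it offers.
- The arm moves only by the shell command python3 -m creep 'ROWS' [FORCE]. ROWS is a JSON object of lists of equal length, an entry for each row: "translation": the shift along the world's x, y, z in mm, a list of three; "yaw": the turn about the world's z in rad; "gripper": the closure in counts, from 0 (fully open) to 255 (shut). A call has 1 to 5 rows; each row is the pose to reach, as a shift and turn from the pose measured when the call began; what a row does not reach only later rows make up. A row lasts 1/12 s, in which the tool goes at most 41.7 mm and 7.16 degrees, less where a joint would pass 70% of its speed; a pose out of reach is approached as far as the arm can. A call with a gripper value outside its range is refused whole. The fingers move at their own pace and stop on an object; FORCE is the grip in N (left out, the last holds). Time passes only in rows, so rows that repeat a pose let the fingers close. It gives the time, the measured TCP pose, the force and the opening at its end, in the units of the state.
- ctrl.get_obs(): the state, without advancing time (a new reading comes with each control period).
- ctrl.camera(name): name is "scene" or "top" or "wrist"; returns a dict with "pixels" (400x640x3 uint8, red, green, blue), "depth" (400x640 float32, m along the optical axis (not along the pixel's ray), 0 where there is no reading), "fx", "fy", "cx", "cy" (pixels), "dist" ([k1, k2, p1, p2, k3] as OpenCV has them; the pictures are not rectified), "R" (3x3) and "t" (3): a world point X has camera coordinates R X + t; the wrist camera has in their place "tool_from_camera" (4x4, takes a point from camera to tool coordinates, whose origin is the TCP and whose axes are the flange's). Camera axes: x right, y down, z forward; pixel columns grow to the right and rows downward; lengths in m; the calibration is good to about 2 mm. A picture is of the moment at which its call begins: read the wrist's pose just before it.
- ctrl.hand_in(): hands the job in, once; it reports no verdict.
The state is a dict: "time_s": time; "qpos": joint angles; "joint_vel": joint speeds; "tau": joint torques, N m; "ee_pos": TCP position; "eef_rot": TCP orientation; "force": force on the tool from outside, world axes, zero at the start; "moment": the same for the moment, N m; "grip_width": finger opening in m.
Only numpy, scipy, OpenCV 4.12 (cv2) and the standard library are available. Lean on these libraries where they do the work, as an engineer would, in place of code of your own. Each camera call takes 0.05 s, during which the arm holds its last target. There are 200 camera calls.

### The job

The small gold totem at the back of the display plinth has to be weighed: first clear all three tall prints that hem it in onto the green mat, standing, then stand the gold totem in the middle of the scale's round pan. Only after that, put each tall print back upright in the middle of the pad of its own colour, and leave the gold totem on the scale. Do not tip any print over.

Things in the scene. Friction and masses are not known exactly. Their poses are not given: they have to be found in the camera images.
- orange_totem: tall print in orange with carved faces low down, loose, 120 mm high, about 90 g: a round foot 42 mm across and 9 mm high, above it a plain round body 32 mm across up to the top. Origin at the centre of its underside, z up along it. Its yaw does not matter. At the start it stands on the pad of its own colour.
- violet_tower: tall print in violet with pale ribs low down, loose, 120 mm high, about 90 g: a round foot 42 mm across and 9 mm high, above it a plain round body 32 mm across up to the top. Origin at the centre of its underside, z up along it. Its yaw does not matter. At the start it stands on the pad of its own colour.
- teal_column: tall print in teal with pale spiral lines low down, loose, 120 mm high, about 90 g: a round foot 42 mm across and 9 mm high, above it a plain round body 32 mm across up to the top. Origin at the centre of its underside, z up along it. Its yaw does not matter. At the start it stands on the pad of its own colour.
- pad_orange: fixed orange pad on the plinth, home of the orange print: a disc 51 mm across, 3 mm thick, with a tab 34 mm wide reaching to 54 mm from the disc's centre towards its -x (robot side). Origin at the centre of the disc's underside. The pads' order changes: two flank the gold totem, 50 mm to its left and right (100 mm apart), one stands 55 mm in front of it (71 mm from the others).
- pad_violet: fixed violet pad on the plinth, home of the violet print: a disc 51 mm across, 3 mm thick, with a tab 34 mm wide reaching to 54 mm from the disc's centre towards its -x (robot side). Origin at the centre of the disc's underside. The pads' order changes: two flank the gold totem, 50 mm to its left and right (100 mm apart), one stands 55 mm in front of it (71 mm from the others).
- pad_teal: fixed teal pad on the plinth, home of the teal print: a disc 51 mm across, 3 mm thick, with a tab 34 mm wide reaching to 54 mm from the disc's centre towards its -x (robot side). Origin at the centre of the disc's underside. The pads' order changes: two flank the gold totem, 50 mm to its left and right (100 mm apart), one stands 55 mm in front of it (71 mm from the others).
- gold_totem: small gold totem, loose, 46 mm high, about 35 g: round foot 36 mm across and 6 mm high, above it a round body 30 mm across. Origin at the centre of its underside, z up. It stands on the plinth's bare top, at the back between the tall prints; the space around it is too narrow for a gripper until they are gone.
- plinth: fixed dark wooden display plinth, 190 mm (x) by 200 mm (y), 12 mm high, with a strip 8 mm thick and 24 mm high along its +x edge (far side). Origin at the centre of its underside, on the bench. It carries the three pads and the gold totem.
- mat: fixed green mat with a pale grid, the side area for things set aside: 230 mm long (x) by 110 mm wide (y), 3 mm thick, empty at the start, on the left or right of the bench. Origin at the centre of its underside, on the bench; x along its long side.
- scale: fixed white weighing scale on the bench, on the other side from the mat: a box 165 by 120 mm, 22 mm high, with a round steel pan 90 mm across on it, whose top is 30 mm above the bench. Origin on the bench straight below the pan's centre; the box reaches 105 mm towards its -x (display end), 60 mm towards +x and 60 mm to either side.

How it is judged:
On the way, in this order (a step that is already met when the one before it is completed fails the run):
1. all three tall prints stand released on the green mat (x of orange_totem in the frame of mat between -0.115 and 0.115 m and y of orange_totem in the frame of mat between -0.055 and 0.055 m and z of orange_totem in the frame of mat between -0.002 and 0.008 m and angle between each of orange_totem, violet_tower, teal_column's own z axis and vertical below 0.12 rad and linear speed of each of orange_totem, violet_tower, teal_column below 0.02 m/s and contact force between the fingers and orange_totem below 0.1 N and x of violet_tower in the frame of mat between -0.115 and 0.115 m and y of violet_tower in the frame of mat between -0.055 and 0.055 m and z of violet_tower in the frame of mat between -0.002 and 0.008 m and contact force between the fingers and violet_tower below 0.1 N and x of teal_column in the frame of mat between -0.115 and 0.115 m and y of teal_column in the frame of mat between -0.055 and 0.055 m and z of teal_column in the frame of mat between -0.002 and 0.008 m and contact force between the fingers and teal_column below 0.1 N), for 0.2 s.
2. the gold totem stands released in the middle of the scale's pan, the tall prints still on the mat (all of step 1 and horizontal distance between gold_totem and scale below 0.015 m and z of gold_totem in the frame of scale between 0.026 and 0.035 m and angle between gold_totem's own z axis and vertical below 0.12 rad and linear speed of gold_totem below 0.02 m/s and contact force between the fingers and gold_totem below 0.1 N), for 0.2 s.
At the end, for the whole second after the job is handed in: Gold totem upright on the scale's pan within 15 mm of its centre; each tall print upright on the pad of its own colour within 12 mm of the disc's centre; all released and at rest (horizontal distance between gold_totem and scale below 0.015 m and z of gold_totem in the frame of scale between 0.026 and 0.035 m and angle between each of gold_totem, orange_totem, violet_tower, teal_column's own z axis and vertical below 0.12 rad and linear speed of each of gold_totem, orange_totem, violet_tower, teal_column below 0.02 m/s and contact force between the fingers and gold_totem below 0.1 N and horizontal distance between orange_totem and pad_orange below 0.012 m and z of orange_totem in the frame of pad_orange between -0.001 and 0.008 m and contact force between the fingers and orange_totem below 0.1 N and horizontal distance between violet_tower and pad_violet below 0.012 m and z of violet_tower in the frame of pad_violet between -0.001 and 0.008 m and contact force between the fingers and violet_tower below 0.1 N and horizontal distance between teal_column and pad_teal below 0.012 m and z of teal_column in the frame of pad_teal between -0.001 and 0.008 m and contact force between the fingers and teal_column below 0.1 N); the robot touches nothing.
It fails at once if a print is tipped over (angle between any of orange_totem, violet_tower, teal_column, gold_totem's own z axis and vertical above 0.8 rad).
It also fails if it takes over 144 s, if anything falls off the work surface, if the arm or the gripper's body presses on something with over 40 N, if the wrist force passes 120 N, or if a joint passes its speed limit or range.

## Working session

There is one attempt and no reset: what is moved stays moved. The work goes in short steps, Python scripts to look and compute and a shell command to move; the robot and the scene stay as the last step left them, time stands still between calls to the robot, and variables do not carry over. Pictures are saved under pics/ and viewed, about 12 in all and at most 16, crops included, and the job is handed in when it is done.

```bash
mkdir -p pics
cat > h.py <<'E'
import numpy as np,cv2
from station import ctrl
def save(n,c,crop=None,s=1):
    im=c["pixels"][:,:,::-1]
    if crop: x0,y0,x1,y1=crop; im=im[y0:y1,x0:x1]
    cv2.imwrite(f"pics/{n}.png",cv2.resize(np.ascontiguousarray(im),None,fx=s,fy=s,interpolation=cv2.INTER_CUBIC))
def K(c): return np.array([[c["fx"],0,c["cx"]],[0,c["fy"],c["cy"]],[0,0,1.]])
def ray(c,u,v):
    p=cv2.undistortPoints(np.array([[[u,v]]],float),K(c),np.array(c["dist"],float))[0,0]
    return np.array([p[0],p[1],1.])
def atz(c,u,v,z):
    R,t=np.array(c["R"]),np.array(c["t"]); o=-R.T@t; d=R.T@ray(c,u,v)
    return o+d*(z-o[2])/d[2]
def cloud(c):
    R,t=np.array(c["R"]),np.array(c["t"]); h,w=c["depth"].shape
    uv=np.stack(np.meshgrid(np.arange(w),np.arange(h)),-1).reshape(-1,1,2).astype(float)
    p=cv2.undistortPoints(uv,K(c),np.array(c["dist"],float))[:,0]
    P=np.c_[p,np.ones(len(p))]*c["depth"].reshape(-1,1)
    return ((P-t)@R).reshape(h,w,3)
E
python3 - <<'E'
from h import *
print(ctrl.get_obs())
for n in("top","scene"):
    c=ctrl.camera(n); save(n,c); np.save(n+".npy",c,allow_pickle=True); print(n,-np.array(c["R"]).T@c["t"],c["fx"],np.array(c["R"])[2])
E
```

```text
{'time_s': 0.0, 'qpos': array([-1.40758082e+00,  3.00502373e-01,  1.52161197e+00, -2.67032321e-05,
        1.32071731e+00, -6.65540840e-02]), 'joint_vel': array([-1.33769701e-04, -5.85249501e-05, -1.06991912e-03, -2.09780894e-04,
        1.81339970e-04,  8.20915771e-04]), 'tau': array([-7.56595600e-04, -5.31811345e+01, -3.52733552e+01,  7.07883644e-02,
        2.44344230e-02, -8.98818666e-05]), 'ee_pos': array([ 0.12523756, -0.53528637,  0.2238561 ]), 'eef_rot': array([-3.14035468e+00, -5.65925116e-05,  2.29776179e-01]), 'force': array([-0.1177302 ,  0.16285415, -0.29351763]), 'moment': array([ 0.01486193, -0.05134081, -0.00918581]), 'grip_width': 0.09409762401406452}
top [ 0.47189238 -0.01117137  0.79843394] 378.8664273491939 [ 0.09810241  0.01918896 -0.99499131]
scene [0.87944933 0.49704008 0.84594939] 395.8936515717262 [-0.32791196 -0.49594595 -0.80405931]
```

View pics/top.png

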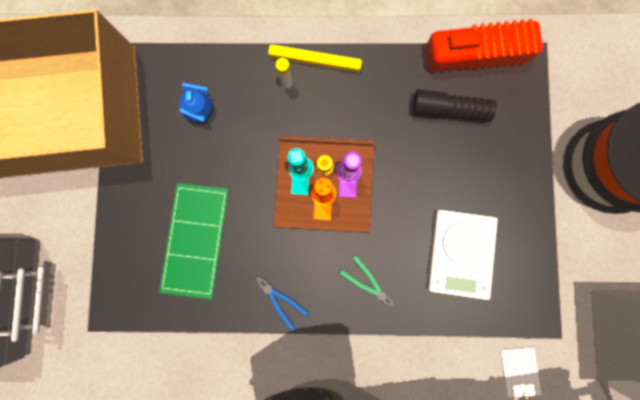

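View pics/scene.png

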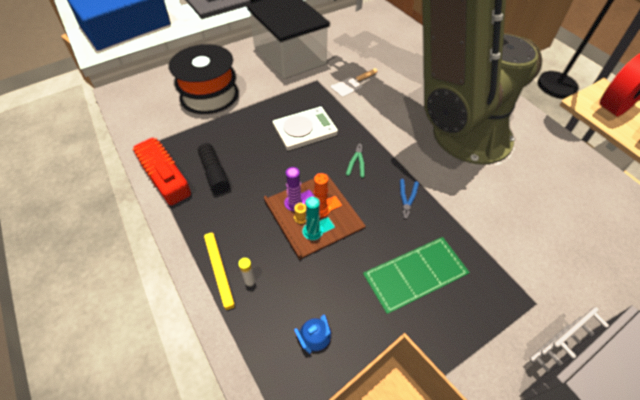

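The top view shows teal at about (297,157), gold (325,164), violet (352,160) and orange (323,186) on the plinth. The mat is at about (194,241) and the pan at (466,242). Next I'll measure them with depth and colour.

Run:
```python
from h import *
hs={"teal":(80,95,120),"violet":(135,155,100),"orange":(6,15,190),"gold":(22,30,190)}
for n in("top","scene"):
    c=np.load(n+".npy",allow_pickle=True).item(); P=cloud(c)
    H=cv2.cvtColor(c["pixels"],cv2.COLOR_RGB2HSV)
    roi=(abs(P[...,0]-.47)<.2)&(abs(P[...,1])<.15)
    for k,(a,b,s) in hs.items():
        m=(H[...,0]>=a)&(H[...,0]<=b)&(H[...,1]>s-60)&roi
        z=P[m][:,2]; zt=np.percentile(z,95)
        q=P[m&(P[...,2]>zt-.008)]
        mid=lambda q:(q.max(0)+q.min(0))/2
        pad=P[m&(abs(P[...,2]-.015)<.004)]
        print(n,k,"ztop",zt.round(4),len(q),"top mid",mid(q).round(4),"span",np.ptp(q,0).round(3),"pad",len(pad), pad.min(0).round(3) if len(pad) else"",pad.max(0).round(3)if len(pad) else"")
    g=(H[...,0]>=55)&(H[...,0]<=75)&(H[...,1]>120)&(abs(P[...,2])<.012)&(P[...,1]>.1)
    gg=P[g]; print("mat",np.median(gg,0),[tuple(x) for x in cv2.boxPoints(cv2.minAreaRect(gg[:,:2].astype(np.float32))).round(4)],cv2.minAreaRect(gg[:,:2].astype(np.float32)))
    w=(H[...,1]<60)&(H[...,2]>150)&(abs(P[...,2]-.025)<.012)&(P[...,1]<-.15)&(P[...,1]>-.4)&(P[...,0]>.2)&(P[...,0]<.6)
    print("scale",cv2.minAreaRect(P[w][:,:2].astype(np.float32)), "pan z",np.median(P[w&(abs(P[...,2]-.03)<.004)],0))
    pl=(H[...,2]<160)&(abs(P[...,2]-.012)<.005)&roi
    print("plinth",cv2.minAreaRect(P[pl][:,:2].astype(np.float32)))
c=np.load("top.npy",allow_pickle=True).item(); save("top_c",c,(260,130,390,240),5); save("top_s",c,(420,200,510,310),5)
```

```text
top teal ztop 0.1377 245 top mid [0.5487 0.0242 0.4641] span [0.154 0.071 0.669] pad 347 [0.556 0.021 0.011] [0.645 0.072 0.019]
top violet ztop 0.1373 250 top mid [ 0.5453 -0.0408  0.464 ] span [0.147 0.059 0.669] pad 338 [ 0.552 -0.079  0.012] [ 0.641 -0.031  0.019]
top orange ztop 0.0259 565 top mid [ 0.5709 -0.0085  0.4082] span [0.198 0.195 0.781] pad 4746 [ 0.48  -0.107  0.011] [0.669 0.099 0.019]
top gold ztop 0.7984 26 top mid [ 0.4719 -0.0112  0.7984] span [0. 0. 0.] pad 110 [ 0.508 -0.016  0.011] [0.639 0.014 0.019]
mat [0.45651909 0.26787536 0.00386457] [(np.float32(0.3384), np.float32(0.2259)), (np.float32(0.5673), np.float32(0.1996)), (np.float32(0.5799), np.float32(0.3093)), (np.float32(0.351), np.float32(0.3357))] ((0.4591851830482483, 0.2676151394844055), (0.11048728227615356, 0.23040618002414703), 83.44103240966797)
scale ((0.4360847771167755, -0.28450560569763184), (0.11954621225595474, 0.16480690240859985), 82.42462921142578) pan z [ 0.45641818 -0.28739084  0.03103932]
plinth ((0.4828929901123047, 0.008388593792915344), (0.39089304208755493, 0.2741684019565582), 6.
[... 399 characters left out ...]
011] [0.67  0.104 0.019]
scene gold ztop 0.061 58 top mid [ 0.6146 -0.001   0.0582] span [0.027 0.026 0.007] pad 0  
mat [0.46315624 0.27199127 0.00313771] [(np.float32(0.3359), np.float32(0.2302)), (np.float32(0.5664), np.float32(0.203)), (np.float32(0.5792), np.float32(0.3112)), (np.float32(0.3486), np.float32(0.3383))] ((0.45752254128456116, 0.27069199085235596), (0.10885743051767349, 0.23218458890914917), 83.27468872070312)
scale ((0.43654558062553406, -0.281563937664032), (0.12534721195697784, 0.16578665375709534), 82.49263763427734) pan z [ 0.4590152  -0.28342351  0.03003343]
plinth ((0.48358553647994995, 0.012971922755241394), (0.3898792862892151, 0.27515819668769836), 7.093505859375)
```

View pics/top_c.png

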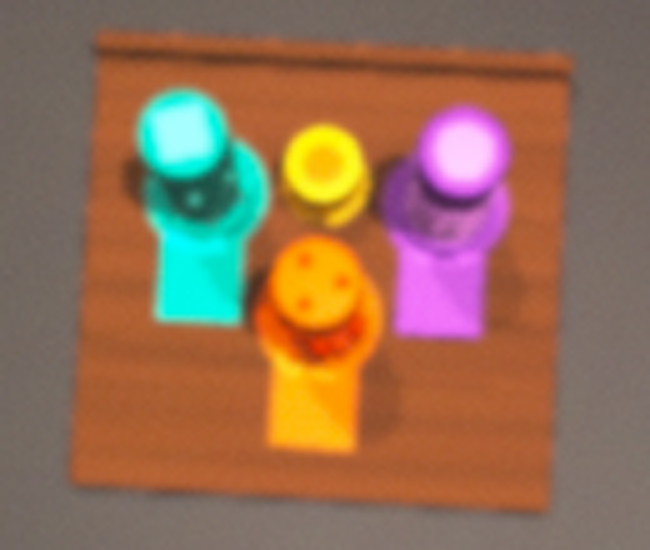

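View pics/top_s.png

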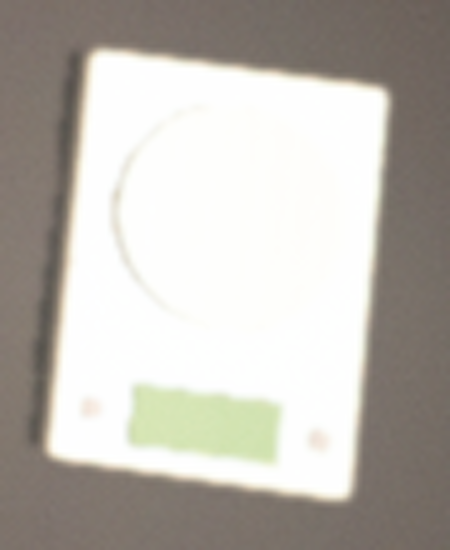

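Run:
```python
from h import *
c=np.load("top.npy",allow_pickle=True).item()
for k,u,v,z in(("teal",183,133,.135),("violet",464,150,.135),("orange",318,282,.135),("gold",322,165,.058),("padO tab end",312,450,.015),("padT tab",198,322,.015),("padV tab",440,336,.015)):
    print(k,atz(c,(u+.5)/5+259.5,(v+.5)/5+129.5,z).round(4))
print("pan",atz(c,(225+.5)/5+419.5,(218+.5)/5+199.5,.03).round(4))
for n in("top","scene"):
    c=np.load(n+".npy",allow_pickle=True).item(); P=cloud(c); H=cv2.cvtColor(c["pixels"],cv2.COLOR_RGB2HSV)
    for k,x,y,z in(("teal",.61,.049,.135),("violet",.605,-.051,.135),("orange",.555,.002,.135),("gold",.61,0,.058)):
        m=(np.hypot(P[...,0]-x,P[...,1]-y)<.024)&(abs(P[...,2]-z)<.005); q=P[m]
        print(n,k,len(q),cv2.minEnclosingCircle(q[:,:2].astype(np.float32)),q.mean(0).round(4))
```

```text
teal [0.6105 0.0447 0.135 ]
violet [ 0.6049 -0.0553  0.135 ]
orange [ 0.5574 -0.0038  0.135 ]
gold [ 0.614  -0.0042  0.058 ]
padO tab end [ 0.5029 -0.0006  0.015 ]
padT tab [0.5557 0.0473 0.015 ]
padV tab [ 0.5506 -0.0533  0.015 ]
pan [ 0.4576 -0.2855  0.03  ]
top teal 248 ((0.6096698641777039, 0.0440739169716835), 0.015863902866840363) [0.6095 0.0439 0.1363]
top violet 252 ((0.6035827398300171, -0.05553433671593666), 0.015840888023376465) [ 0.6032 -0.0555  0.136 ]
top orange 252 ((0.5563846826553345, -0.0043641370721161366), 0.01586536131799221) [ 0.5563 -0.0043  0.1357]
top gold 177 ((0.614059329032898, -0.005623212084174156), 0.014966864138841629) [ 0.6135 -0.0059  0.0591]
scene teal 138 ((0.6101701259613037, 0.04779601842164993), 0.016592424362897873) [0.611  0.0498 0.1349]
scene violet 116 ((0.6041189432144165, -0.051050737500190735), 0.016292935237288475) [ 0.6049 -0.0501  0.1348]
scene orange 122 ((0.5571495890617371, 0.0009106006473302841), 0.016095640137791634) [0.5579 0.0014 0.1347]
scene gold 101 ((0.6139934659004211, -0.0009208843111991882), 0.01533461082726717) [ 6.152e-01 -3.000e-04  5.780e-02]
```

```bash
python3 -m creep '{"translation":[[26,32,2],[52,64,4],[78,96,6],[104,128,8],[120,148,11]],"yaw":[-0.1,-0.2,-0.287,-0.287,-0.287],"gripper":[0,0,0,0,0]}'
python3 -m creep '{"translation":[[26,32,0],[52,64,0],[78,96,0],[104,128,0],[120,148,0]],"yaw":[0,0,0,0,0],"gripper":[0,0,0,0,0]}'
python3 -m creep '{"translation":[[26,32,0],[52,64,0],[78,96,0],[104,128,0],[110,137,0]],"yaw":[0,0,0,0,0],"gripper":[0,0,0,0,0]}'
```

```text
time_s: 0.52
ee_pos: [0.2466, -0.3846, 0.2348]
eef_rot: [-3.14, 0.0, -0.057]
force: [0.3, -0.0, -0.6]
grip_width: 0.094
time_s: 0.93
ee_pos: [0.368, -0.2339, 0.2347]
eef_rot: [-3.139, -0.0, -0.056]
force: [-1.0, -0.3, -0.0]
grip_width: 0.0941
time_s: 1.35
ee_pos: [0.48, -0.0932, 0.2344]
eef_rot: [-3.139, -0.0, -0.053]
force: [0.3, -0.6, -0.5]
grip_width: 0.0942
```

```bash
python3 -m creep '{"translation":[[26,32,0],[52,64,0],[77,91,0],[77,91,0],[77,91,0]],"yaw":[0,0,0,0,0],"gripper":[0,0,0,0,0]}'
cat >> h.py <<'E'
from scipy.spatial.transform import Rotation as Ro
def wrist():
    o=ctrl.get_obs(); c=ctrl.camera("wrist"); T=np.array(c["tool_from_camera"])
    A=np.eye(4); A[:3,:3]=Ro.from_euler("xyz",o["eef_rot"]).as_matrix(); A[:3,3]=o["ee_pos"]
    W=np.linalg.inv(A@T); c["R"]=W[:3,:3]; c["t"]=W[:3,3]; return o,c
def circ(P,x,y,z,r=.026,dz=.004):
    q=P[(np.hypot(P[...,0]-x,P[...,1]-y)<r)&(abs(P[...,2]-z)<dz)]
    if len(q)<10: return len(q)
    (a,b),R=cv2.minEnclosingCircle(q[:,:2].astype(np.float32)); return len(q),round(a,4),round(b,4),round(R,4),q.mean(0).round(4)
E
python3 - <<'E'
from h import *
o,c=wrist(); print(o["ee_pos"],o["eef_rot"]); save("w1",c); P=cloud(c)
for k,x,y,z in(("teal",.61,.047,.135),("violet",.605,-.053,.135),("orange",.556,-.001,.135),("gold",.614,-.003,.058)): print(k,circ(P,x,y,z))
E
```

```text
time_s: 1.77
ee_pos: [0.5572, -0.0013, 0.2334]
eef_rot: [-3.139, 0.002, -0.05]
force: [0.1, 0.2, 0.4]
grip_width: 0.0938
[ 0.55721526 -0.00129888  0.23336348] [-3.13879777e+00  1.75967478e-03 -5.02284757e-02]
teal (1280, 0.6092, 0.0458, 0.0159, array([0.6095, 0.0454, 0.1339]))
violet (1290, 0.6029, -0.0541, 0.0161, array([ 0.6034, -0.0537,  0.1337]))
orange (1090, 0.5561, -0.0025, 0.016, array([ 0.5567, -0.0025,  0.1334]))
gold (695, 0.6131, -0.004, 0.0149, array([ 0.6133, -0.0038,  0.0566]))
```

View pics/w1.png

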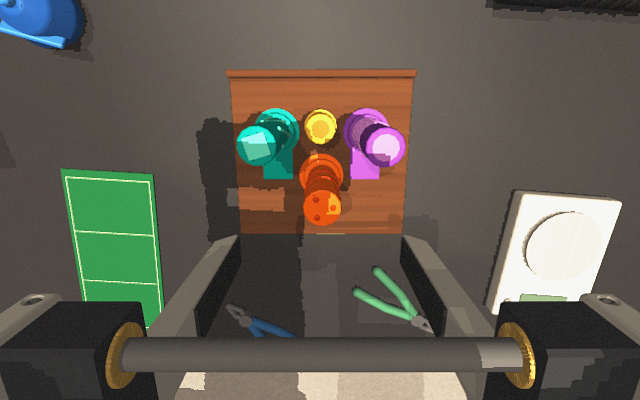

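The wrist view shows orange's top at (322,207), between the open fingers, with the others clear. The measured position is (0.556, -0.0025). I'll descend and grasp.

```bash
python3 -m creep '{"translation":[[-1,-1,-37],[-1,-1,-74],[-1,-1,-111],[-1,-1,-140],[-1,-1,-148]],"yaw":[0,0,0,0,0],"gripper":[0,0,0,0,0]}'
python3 -m creep '{"translation":[[0,0,0],[0,0,0],[0,0,0],[0,0,0],[0,0,0]],"yaw":[0,0,0,0,0],"gripper":[120,120,120,120,120]}' 12
python3 -m creep '{"translation":[[0,0,0],[0,0,0],[0,0,0],[0,0,0],[0,0,0]],"yaw":[0,0,0,0,0],"gripper":[255,255,255,255,255]}' 12
```

```text
time_s: 2.23
ee_pos: [0.5529, -0.0046, 0.0817]
eef_rot: [-3.139, 0.008, -0.053]
force: [-1.1, 0.2, -1.3]
grip_width: 0.0941
time_s: 2.65
ee_pos: [0.5536, -0.0047, 0.0832]
eef_rot: [-3.139, 0.005, -0.053]
force: [0.4, 0.8, -0.0]
grip_width: 0.0645
time_s: 3.07
ee_pos: [0.5536, -0.0046, 0.0832]
eef_rot: [-3.139, 0.005, -0.053]
force: [-0.6, -0.5, 1.3]
grip_width: 0.0318
```

```bash
python3 -m creep '{"translation":[[0,0,15],[0,0,50],[0,0,90],[0,0,130],[0,0,150]],"yaw":[0,0,0,0,0],"gripper":[255,255,255,255,255]}'
python3 -m creep '{"translation":[[-15,25,0],[-33,57,0],[-52,89,0],[-71,121,0],[-85,144,0]],"yaw":[0,0,0,0,0],"gripper":[255,255,255,255,255]}'
python3 -m creep '{"translation":[[-18,32,0],[-37,64,0],[-56,96,0],[-75,125,0],[-82,138,0]],"yaw":[0,0,0,0,0],"gripper":[255,255,255,255,255]}'
python3 -m creep '{"translation":[[0,0,0],[0,0,-30],[0,0,-65],[0,0,-100],[0,0,-120]],"yaw":[0,0,0,0,0],"gripper":[255,255,255,255,255]}'
```

```text
time_s: 3.48
ee_pos: [0.5544, -0.0047, 0.2381]
eef_rot: [-3.139, 0.0, -0.053]
force: [-0.6, -0.6, -0.5]
grip_width: 0.0319
time_s: 3.9
ee_pos: [0.4677, 0.1412, 0.238]
eef_rot: [-3.139, 0.001, -0.053]
force: [-0.4, -0.5, -1.3]
grip_width: 0.0319
time_s: 4.32
ee_pos: [0.3835, 0.2817, 0.238]
eef_rot: [-3.139, 0.001, -0.05]
force: [0.5, -0.9, -0.6]
grip_width: 0.0315
time_s: 4.73
ee_pos: [0.3827, 0.2802, 0.1147]
eef_rot: [-3.141, 0.004, -0.051]
force: [0.2, -1.1, -1.9]
grip_width: 0.0318
```

```bash
python3 -m creep '{"translation":[[0,0,-15],[0,0,-30],[0,0,-38],[0,0,-40],[0,0,-40]],"yaw":[0,0,0,0,0],"gripper":[255,255,255,255,255]}'
python3 -m creep '{"translation":[[0,0,-1],[0,0,-2],[0,0,-2],[0,0,-2],[0,0,-2]],"yaw":[0,0,0,0,0],"gripper":[255,255,255,255,255]}'
```

```text
time_s: 5.15
ee_pos: [0.383, 0.2799, 0.0747]
eef_rot: [-3.141, 0.004, -0.051]
force: [-0.1, 0.2, -0.9]
grip_width: 0.0318
time_s: 5.57
ee_pos: [0.3831, 0.28, 0.073]
eef_rot: [-3.141, 0.004, -0.051]
force: [-0.1, 0.2, -1.8]
grip_width: 0.0317
```

```bash
python3 -m creep '{"translation":[[0,0,-1],[0,0,-2],[0,0,-2],[0,0,-2],[0,0,-2]],"yaw":[0,0,0,0,0],"gripper":[255,255,255,255,255]}'
python3 -m creep '{"translation":[[0,0,0],[0,0,0],[0,0,0],[0,0,0],[0,0,0]],"yaw":[0,0,0,0,0],"gripper":[100,100,60,0,0]}'
python3 -m creep '{"translation":[[0,0,20],[0,0,60],[0,0,100],[0,0,140],[0,0,165]],"yaw":[0,0,0,0,0],"gripper":[0,0,0,0,0]}'
python3 - <<'E'
from h import *
c=ctrl.camera("top"); print(circ(cloud(c),.383,.28,.123)); save("t2",c,(140,130,400,310),3)
E
```

```text
time_s: 5.98
ee_pos: [0.3832, 0.2801, 0.0711]
eef_rot: [-3.14, 0.003, -0.051]
force: [-0.5, 0.2, 3.1]
grip_width: 0.0316
time_s: 6.4
ee_pos: [0.3832, 0.28, 0.0711]
eef_rot: [-3.14, 0.003, -0.051]
force: [-0.3, -0.6, 0.3]
grip_width: 0.0619
time_s: 6.82
ee_pos: [0.3835, 0.2803, 0.2401]
eef_rot: [-3.138, 0.0, -0.051]
force: [0.4, 0.4, 0.8]
grip_width: 0.0927
(189, 0.3882, 0.278, 0.0157, array([0.3904, 0.2751, 0.1236]))
```

View pics/t2.png

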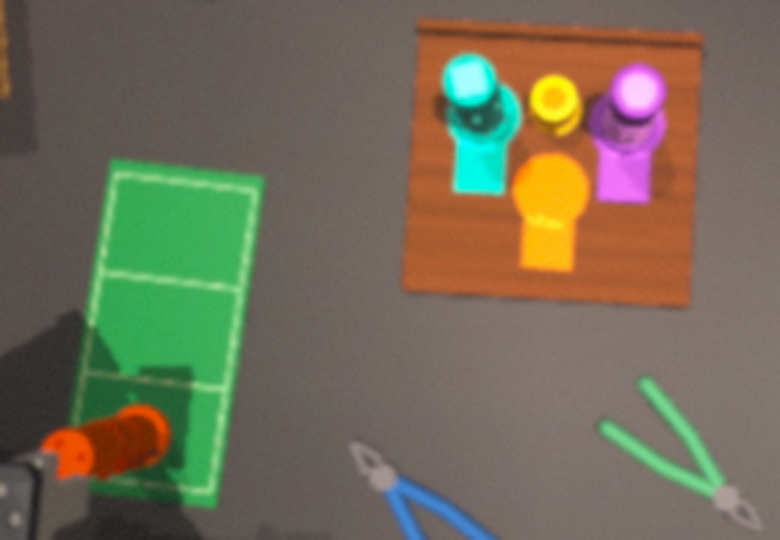

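Orange stands upright on the mat, with its foot at about (140,432) in the crop, inside the mat. Next is teal.

```bash
python3 -m creep '{"translation":[[27,-28,-2],[54,-56,-4],[81,-84,-6],[108,-112,-6],[125,-130,-6]],"yaw":[0,0,0,0,0],"gripper":[0,0,0,0,0]}'
python3 -m creep '{"translation":[[27,-28,0],[54,-56,0],[81,-84,0],[101,-104,0],[101,-104,0]],"yaw":[0,0,0,0,0],"gripper":[0,0,0,0,0]}'
python3 -m creep '{"translation":[[0,0,0],[0,0,0]],"yaw":[0,0],"gripper":[0,0]}'
python3 - <<'E'
from h import *
o,c=wrist(); print(o["ee_pos"],o["eef_rot"]); P=cloud(c)
for k,x,y,z in(("teal",.61,.047,.135),("violet",.605,-.053,.135),("gold",.614,-.003,.058)): print(k,circ(P,x,y,z))
E
```

```text
time_s: 7.28
ee_pos: [0.5112, 0.1484, 0.237]
eef_rot: [-3.136, -0.004, -0.052]
force: [0.4, 0.7, 0.1]
grip_width: 0.0939
time_s: 7.7
ee_pos: [0.6143, 0.0405, 0.2355]
eef_rot: [-3.136, -0.003, -0.056]
force: [-1.3, -0.9, 0.5]
grip_width: 0.0941
time_s: 7.87
ee_pos: [0.6141, 0.0403, 0.2346]
eef_rot: [-3.136, -0.001, -0.057]
force: [-0.7, -0.3, 0.8]
grip_width: 0.0942
[0.61409441 0.04029753 0.23462001] [-3.13647070e+00 -1.35004293e-03 -5.67898331e-02]
teal (1065, 0.6094, 0.0457, 0.0159, array([0.6099, 0.0459, 0.1339]))
violet (1085, 0.603, -0.0538, 0.0161, array([ 0.6037, -0.0536,  0.1337]))
gold (608, 0.6134, -0.0039, 0.0148, array([ 0.6138, -0.0037,  0.0566]))
```

```bash
python3 -m creep '{"translation":[[-3,6,-10],[-3,6,-45],[-3,6,-80],[-3,6,-115],[-3,6,-145]],"yaw":[0,0,0,0,0],"gripper":[0,0,0,0,0]}'
python3 -m creep '{"translation":[[0,0,0],[0,0,0],[0,0,0],[0,0,0],[0,0,0]],"yaw":[0,0,0,0,0],"gripper":[120,120,120,120,120]}' 12
python3 -m creep '{"translation":[[0,0,0],[0,0,0],[0,0,0],[0,0,0],[0,0,0]],"yaw":[0,0,0,0,0],"gripper":[255,255,255,255,255]}' 12
```

```text
time_s: 8.33
ee_pos: [0.6094, 0.0483, 0.0875]
eef_rot: [-3.136, -0.001, -0.055]
force: [0.6, -0.2, -0.9]
grip_width: 0.094
time_s: 8.75
ee_pos: [0.6102, 0.0485, 0.0896]
eef_rot: [-3.136, -0.004, -0.054]
force: [-0.3, -0.4, -0.6]
grip_width: 0.0638
time_s: 9.17
ee_pos: [0.6102, 0.0484, 0.0897]
eef_rot: [-3.136, -0.004, -0.054]
force: [-1.2, -3.3, 3.4]
grip_width: 0.0323
```

```bash
python3 -m creep '{"translation":[[0,0,15],[0,0,50],[0,0,90],[0,0,130],[0,0,150]],"yaw":[0,0,0,0,0],"gripper":[255,255,255,255,255]}'
python3 -m creep '{"translation":[[-15,22,0],[-35,51,0],[-55,80,0],[-75,109,0],[-80,116,0]],"yaw":[0,0,0,0,0],"gripper":[255,255,255,255,255]}'
python3 -m creep '{"translation":[[-20,29,0],[-40,58,0],[-60,87,0],[-71,103,0],[-72,104,0]],"yaw":[0,0,0,0,0],"gripper":[255,255,255,255,255]}'
python3 -m creep '{"translation":[[0,0,0],[0,0,-30],[0,0,-65],[0,0,-100],[0,0,-120]],"yaw":[0,0,0,0,0],"gripper":[255,255,255,255,255]}'
python3 -m creep '{"translation":[[0,0,-10],[0,0,-20],[0,0,-28],[0,0,-32],[0,0,-32]],"yaw":[0,0,0,0,0],"gripper":[255,255,255,255,255]}'
```

```text
time_s: 9.58
ee_pos: [0.6109, 0.0484, 0.2449]
eef_rot: [-3.136, -0.009, -0.054]
force: [-0.0, 0.3, 0.0]
grip_width: 0.0318
time_s: 10.0
ee_pos: [0.5286, 0.1675, 0.2451]
eef_rot: [-3.135, -0.009, -0.052]
force: [-0.2, -0.9, -0.8]
grip_width: 0.0315
time_s: 10.42
ee_pos: [0.455, 0.2738, 0.2451]
eef_rot: [-3.135, -0.009, -0.049]
force: [0.4, -0.0, -0.2]
grip_width: 0.0317
time_s: 10.83
ee_pos: [0.4546, 0.2721, 0.1216]
eef_rot: [-3.137, -0.006, -0.05]
force: [-0.2, -0.2, -1.3]
grip_width: 0.0316
time_s: 11.25
ee_pos: [0.4547, 0.2718, 0.0893]
eef_rot: [-3.137, -0.005, -0.05]
force: [-0.4, 0.2, -0.8]
grip_width: 0.0317
```

```bash
python3 -m creep '{"translation":[[0,0,-4],[0,0,-7],[0,0,-10],[0,0,-10],[0,0,-10]],"yaw":[0,0,0,0,0],"gripper":[255,255,255,255,255]}'
python3 -m creep '{"translation":[[0,0,-1],[0,0,-2],[0,0,-2],[0,0,-2],[0,0,-2]],"yaw":[0,0,0,0,0],"gripper":[255,255,255,255,255]}'
```

```text
time_s: 11.67
ee_pos: [0.4548, 0.2718, 0.0793]
eef_rot: [-3.137, -0.005, -0.05]
force: [-0.5, 0.6, -0.9]
grip_width: 0.0321
time_s: 12.08
ee_pos: [0.455, 0.2719, 0.0777]
eef_rot: [-3.137, -0.006, -0.05]
force: [-0.2, -0.6, 4.3]
grip_width: 0.032
```

```bash
python3 -m creep '{"translation":[[0,0,0],[0,0,0],[0,0,0],[0,0,0],[0,0,0]],"yaw":[0,0,0,0,0],"gripper":[100,100,60,0,0]}'
python3 -m creep '{"translation":[[0,0,20],[0,0,60],[0,0,100],[0,0,140],[0,0,162]],"yaw":[0,0,0,0,0],"gripper":[0,0,0,0,0]}'
python3 -m creep '{"translation":[[15,-32,-2],[31,-68,-4],[47,-104,-6],[63,-140,-6],[73,-162,-6]],"yaw":[0,0,0,0,0],"gripper":[0,0,0,0,0]}'
python3 -m creep '{"translation":[[15,-32,0],[31,-68,0],[47,-104,0],[63,-140,0],[70,-155,0]],"yaw":[0,0,0,0,0],"gripper":[0,0,0,0,0]}'
python3 -m creep '{"translation":[[0,0,0],[0,0,0]],"yaw":[0,0],"gripper":[0,0]}'
python3 - <<'E'
from h import *
o,c=wrist(); print(o["ee_pos"],o["eef_rot"]); P=cloud(c)
for k,x,y,z in(("violet",.605,-.053,.135),("gold",.614,-.003,.058)): print(k,circ(P,x,y,z))
E
```

```text
time_s: 12.5
ee_pos: [0.4549, 0.2719, 0.0775]
eef_rot: [-3.137, -0.006, -0.05]
force: [-0.2, -0.3, 0.9]
grip_width: 0.0617
time_s: 12.92
ee_pos: [0.4555, 0.2722, 0.2442]
eef_rot: [-3.134, -0.01, -0.05]
force: [-0.0, 0.7, -0.2]
grip_width: 0.093
time_s: 13.33
ee_pos: [0.5292, 0.1072, 0.2381]
eef_rot: [-3.135, -0.01, -0.052]
force: [0.2, 0.3, -0.1]
grip_width: 0.0936
time_s: 13.75
ee_pos: [0.6001, -0.0519, 0.2377]
eef_rot: [-3.135, -0.01, -0.054]
force: [-0.7, 0.4, -0.7]
grip_width: 0.0941
time_s: 13.92
ee_pos: [0.6, -0.0527, 0.237]
eef_rot: [-3.135, -0.009, -0.056]
force: [-0.1, 1.1, -0.5]
grip_width: 0.0942
[ 0.6000143  -0.05273758  0.23703381] [-3.1351435  -0.00884624 -0.05619567]
violet (1076, 0.6032, -0.0541, 0.016, array([ 0.6037, -0.0542,  0.1337]))
gold (607, 0.6131, -0.0039, 0.0149, array([ 0.6136, -0.0041,  0.0566]))
```

```bash
python3 -m creep '{"translation":[[5,-2,-10],[5,-2,-45],[5,-2,-80],[5,-2,-115],[5,-2,-147]],"yaw":[0,0,0,0,0],"gripper":[0,0,0,0,0]}'
python3 -m creep '{"translation":[[0,0,0],[0,0,0],[0,0,0],[0,0,0],[0,0,0]],"yaw":[0,0,0,0,0],"gripper":[120,120,120,120,120]}' 12
python3 -m creep '{"translation":[[0,0,0],[0,0,0],[0,0,0],[0,0,0],[0,0,0]],"yaw":[0,0,0,0,0],"gripper":[255,255,255,255,255]}' 12
```

```text
time_s: 14.38
ee_pos: [0.6041, -0.0521, 0.0879]
eef_rot: [-3.135, -0.008, -0.053]
force: [1.0, -0.4, -0.0]
grip_width: 0.094
time_s: 14.8
ee_pos: [0.605, -0.052, 0.09]
eef_rot: [-3.135, -0.012, -0.053]
force: [-0.1, -0.2, 0.9]
grip_width: 0.0641
time_s: 15.22
ee_pos: [0.6051, -0.0522, 0.0902]
eef_rot: [-3.135, -0.012, -0.053]
force: [-0.7, -2.8, 3.6]
grip_width: 0.0317
```

```bash
python3 -m creep '{"translation":[[0,0,15],[0,0,50],[0,0,90],[0,0,130],[0,0,150]],"yaw":[0,0,0,0,0],"gripper":[255,255,255,255,255]}'
python3 -m creep '{"translation":[[-7,28,0],[-15,64,0],[-23,100,0],[-31,136,0],[-37,156,0]],"yaw":[0,0,0,0,0],"gripper":[255,255,255,255,255]}'
python3 -m creep '{"translation":[[-8,36,0],[-16,72,0],[-24,108,0],[-34,144,0],[-36,155,0]],"yaw":[0,0,0,0,0],"gripper":[255,255,255,255,255]}'
python3 -m creep '{"translation":[[0,0,0],[0,0,-30],[0,0,-65],[0,0,-100],[0,0,-120]],"yaw":[0,0,0,0,0],"gripper":[255,255,255,255,255]}'
python3 -m creep '{"translation":[[0,0,-10],[0,0,-20],[0,0,-28],[0,0,-36],[0,0,-40]],"yaw":[0,0,0,0,0],"gripper":[255,255,255,255,255]}'
```

```text
time_s: 15.63
ee_pos: [0.6058, -0.0522, 0.2452]
eef_rot: [-3.136, -0.017, -0.053]
force: [0.5, 1.2, -1.2]
grip_width: 0.0322
time_s: 16.05
ee_pos: [0.5678, 0.1067, 0.2452]
eef_rot: [-3.135, -0.017, -0.051]
force: [0.0, 0.4, -1.2]
grip_width: 0.0321
time_s: 16.47
ee_pos: [0.5301, 0.2658, 0.2449]
eef_rot: [-3.135, -0.016, -0.048]
force: [0.1, -0.6, -1.1]
grip_width: 0.0318
time_s: 16.88
ee_pos: [0.5291, 0.2639, 0.1211]
eef_rot: [-3.137, -0.012, -0.049]
force: [0.7, 0.2, -2.0]
grip_width: 0.0317
time_s: 17.3
ee_pos: [0.5294, 0.2637, 0.0809]
eef_rot: [-3.137, -0.013, -0.049]
force: [-0.0, -0.9, -1.4]
grip_width: 0.0319
```

```bash
python3 -m creep '{"translation":[[0,0,-1],[0,0,-2],[0,0,-3],[0,0,-3],[0,0,-3]],"yaw":[0,0,0,0,0],"gripper":[255,255,255,255,255]}'
python3 -m creep '{"translation":[[0,0,0],[0,0,0],[0,0,0],[0,0,0],[0,0,0]],"yaw":[0,0,0,0,0],"gripper":[100,100,60,0,0]}'
python3 -m creep '{"translation":[[0,0,20],[0,0,60],[0,0,100],[0,0,140],[0,0,160]],"yaw":[0,0,0,0,0],"gripper":[0,0,0,0,0]}'
python3 -m creep '{"translation":[[11,-35,0],[22,-70,0],[33,-105,0],[44,-140,0],[44,-140,0]],"yaw":[0,0,0,0,0],"gripper":[0,0,0,0,0]}'
python3 -m creep '{"translation":[[11,-35,0],[22,-70,0],[33,-105,-10],[41,-130,-20],[41,-130,-30]],"yaw":[0,0,0,0,0],"gripper":[0,0,0,0,0]}'
python3 -m creep '{"translation":[[0,0,0],[0,0,0]],"yaw":[0,0],"gripper":[0,0]}'
python3 - <<'E'
from h import *
o,c=wrist(); print(o["ee_pos"],o["eef_rot"]); P=cloud(c)
print(circ(P,.614,-.003,.058))
c=ctrl.camera("top");P=cloud(c); save("t3",c,(140,130,400,310),3)
for x,y in((.387,.279),(.457,.271),(.531,.263)): print(circ(P,x,y,.123))
E
```

```text
time_s: 17.72
ee_pos: [0.5296, 0.2638, 0.0783]
eef_rot: [-3.136, -0.013, -0.049]
force: [-0.4, 0.4, -1.5]
grip_width: 0.0317
time_s: 18.13
ee_pos: [0.5296, 0.2639, 0.0784]
eef_rot: [-3.136, -0.013, -0.049]
force: [-0.4, -0.0, 0.5]
grip_width: 0.0617
time_s: 18.55
ee_pos: [0.5303, 0.2642, 0.2437]
eef_rot: [-3.134, -0.019, -0.049]
force: [0.1, -0.3, 0.4]
grip_width: 0.0929
time_s: 18.97
ee_pos: [0.5756, 0.1191, 0.2437]
eef_rot: [-3.135, -0.019, -0.054]
force: [0.0, 0.3, -0.4]
grip_width: 0.0941
time_s: 19.38
ee_pos: [0.6174, -0.0152, 0.213]
eef_rot: [-3.135, -0.019, -0.057]
force: [0.1, 0.4, -0.3]
grip_width: 0.0939
time_s: 19.55
ee_pos: [0.6171, -0.0151, 0.2126]
eef_rot: [-3.135, -0.018, -0.058]
force: [-0.6, 0.9, 0.4]
grip_width: 0.0936
[ 0.61714977 -0.01513541  0.21256666] [-3.13541333 -0.01795672 -0.05790596]
(671, 0.6132, -0.0038, 0.0149, array([ 0.6138, -0.0039,  0.0566]))
(259, 0.3876, 0.2785, 0.0161, array([0.3878, 0.2774, 0.1236]))
(252, 0.4555, 0.2706, 0.016, array([0.456 , 0.2697, 0.124 ]))
(246, 0.529, 0.2628, 0.016, array([0.5287, 0.262 , 0.1238]))
```

View pics/t3.png

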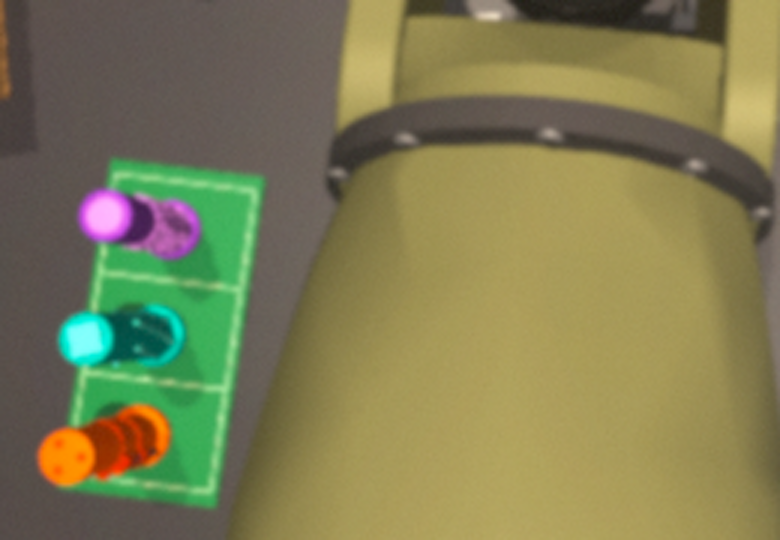

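All three prints stand upright on the mat: violet's foot at about (170,230), teal (155,335), orange (145,435), tops measured at z≈0.124. Now the gold totem.

```bash
python3 -m creep '{"translation":[[-4,9,-10],[-4,9,-45],[-4,9,-80],[-4,9,-115],[-4,9,-125]],"yaw":[0,0,0,0,0],"gripper":[0,0,0,0,0]}'
python3 -m creep '{"translation":[[0,0,-15],[0,0,-30],[0,0,-42],[0,0,-45],[0,0,-45]],"yaw":[0,0,0,0,0],"gripper":[0,0,0,0,0]}'
python3 -m creep '{"translation":[[0,0,0]],"yaw":[0],"gripper":[0]}'
```

```text
time_s: 20.07
ee_pos: [0.6114, -0.004, 0.0845]
eef_rot: [-3.135, -0.014, -0.055]
force: [0.0, -0.1, -1.0]
grip_width: 0.0938
time_s: 20.48
ee_pos: [0.6116, -0.0037, 0.0399]
eef_rot: [-3.135, -0.014, -0.055]
force: [0.4, -0.3, -0.5]
grip_width: 0.094
time_s: 20.57
ee_pos: [0.6122, -0.0036, 0.0411]
eef_rot: [-3.135, -0.016, -0.054]
force: [0.6, -1.1, 0.2]
grip_width: 0.094
```

```bash
python3 -m creep '{"translation":[[0,0,0],[0,0,0],[0,0,0],[0,0,0],[0,0,0]],"yaw":[0,0,0,0,0],"gripper":[140,140,140,140,140]}' 10
python3 -m creep '{"translation":[[0,0,0],[0,0,0],[0,0,0],[0,0,0],[0,0,0]],"yaw":[0,0,0,0,0],"gripper":[255,255,255,255,255]}' 10
python3 -m creep '{"translation":[[0,0,10],[0,0,45],[0,0,80],[0,0,110],[0,0,115]],"yaw":[0,0,0,0,0],"gripper":[255,255,255,255,255]}'
python3 -m creep '{"translation":[[-12,-22,0],[-29,-53,0],[-47,-86,0],[-65,-119,0],[-77,-141,0]],"yaw":[0,0,0,0,0],"gripper":[255,255,255,255,255]}'
python3 -m creep '{"translation":[[-18,-33,0],[-36,-66,0],[-54,-99,0],[-70,-128,0],[-75,-138,0]],"yaw":[0,0,0,0,0],"gripper":[255,255,255,255,255]}'
python3 -m creep '{"translation":[[0,0,0],[0,0,0]],"yaw":[0,0],"gripper":[255,255]}'
python3 - <<'E'
from h import *
o,c=wrist(); print(o["ee_pos"],o["eef_rot"]); save("w2",c); np.save("w2.npy",c,allow_pickle=True)
E
```

```text
time_s: 20.98
ee_pos: [0.6123, -0.0036, 0.0414]
eef_rot: [-3.135, -0.016, -0.054]
force: [-1.0, 0.2, -0.7]
grip_width: 0.064
time_s: 21.4
ee_pos: [0.6122, -0.0036, 0.0413]
eef_rot: [-3.135, -0.016, -0.055]
force: [-1.2, -0.0, 0.1]
grip_width: 0.0308
time_s: 21.82
ee_pos: [0.6141, -0.0037, 0.163]
eef_rot: [-3.135, -0.024, -0.054]
force: [0.1, 0.1, 0.2]
grip_width: 0.03
time_s: 22.23
ee_pos: [0.5355, -0.1468, 0.1632]
eef_rot: [-3.136, -0.024, -0.055]
force: [-0.1, -0.2, -0.8]
grip_width: 0.0302
time_s: 22.65
ee_pos: [0.4584, -0.2879, 0.1634]
eef_rot: [-3.136, -0.024, -0.058]
force: [-0.1, -0.2, -0.1]
grip_width: 0.0299
time_s: 22.82
ee_pos: [0.4582, -0.288, 0.1635]
eef_rot: [-3.136, -0.024, -0.059]
force: [-0.6, -0.1, -0.4]
grip_width: 0.03
[ 0.45822174 -0.28797102  0.16351354] [-3.13595149 -0.02384971 -0.05947477]
```

View pics/w2.png

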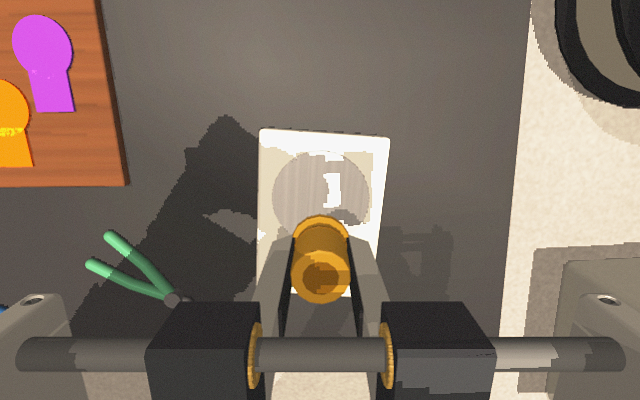

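The pan is visible behind the held totem: left rim (272,195), right rim (371,195), far rim (321,150), and far box corners (261,128) and (389,138).

Run:
```python
from h import *
c=np.load("w2.npy",allow_pickle=True).item()
for u,v,z in((272,195,.03),(371,195,.03),(321,150,.03),(290,163,.03),(352,163,.03),(261,128,.022),(389,138,.022)): print(u,v,atz(c,u,v,z).round(4))
P=np.array([atz(c,u,v,.03)[:2] for u,v in((272,195),(371,195),(321,150),(290,163),(352,163))])
from scipy.optimize import least_squares
print(least_squares(lambda p:np.hypot(*(P-p).T)-.045,[.458,-.285]).x)
```

```text
272 195 [ 0.464  -0.2435  0.03  ]
371 195 [ 0.4587 -0.3338  0.03  ]
321 150 [ 0.5023 -0.2906  0.03  ]
290 163 [ 0.4924 -0.2624  0.03  ]
352 163 [ 0.4892 -0.3175  0.03  ]
261 128 [ 0.524  -0.2384  0.022 ]
389 138 [ 0.5084 -0.352   0.022 ]
[ 0.45625542 -0.28822354]
```

```bash
python3 -m creep '{"translation":[[0,0,-10],[0,0,-40],[0,0,-70],[0,0,-85],[0,0,-90]],"yaw":[0,0,0,0,0],"gripper":[255,255,255,255,255]}'
python3 -m creep '{"translation":[[0,0,-3],[0,0,-6],[0,0,-8],[0,0,-8],[0,0,-8]],"yaw":[0,0,0,0,0],"gripper":[255,255,255,255,255]}'
```

```text
time_s: 23.28
ee_pos: [0.4581, -0.2851, 0.0702]
eef_rot: [-3.133, -0.02, -0.057]
force: [0.6, -0.6, -1.1]
grip_width: 0.03
time_s: 23.7
ee_pos: [0.4584, -0.2852, 0.0628]
eef_rot: [-3.134, -0.021, -0.056]
force: [-0.5, -0.3, -0.6]
grip_width: 0.0296
```

```bash
python3 -m creep '{"translation":[[0,-1,-1],[0,-1,-2],[0,-1,-3],[0,-1,-3],[0,-1,-3]],"yaw":[0,0,0,0,0],"gripper":[255,255,255,255,255]}'
python3 -m creep '{"translation":[[0,0,-0.5],[0,0,-1],[0,0,-1],[0,0,-1],[0,0,-1]],"yaw":[0,0,0,0,0],"gripper":[255,255,255,255,255]}'
```

```text
time_s: 24.12
ee_pos: [0.4584, -0.2863, 0.0598]
eef_rot: [-3.134, -0.021, -0.056]
force: [0.5, -0.1, 0.1]
grip_width: 0.0294
time_s: 24.53
ee_pos: [0.4586, -0.2863, 0.0593]
eef_rot: [-3.134, -0.021, -0.056]
force: [-0.6, 0.8, 4.7]
grip_width: 0.0296
```

Contact at 4.7 N. Next I'll release, lift and check.

```bash
python3 -m creep '{"translation":[[0,0,0],[0,0,0],[0,0,0],[0,0,0],[0,0,0]],"yaw":[0,0,0,0,0],"gripper":[100,100,60,0,0]}'
python3 -m creep '{"translation":[[0,0,0],[0,0,20],[0,0,60],[0,0,100],[0,0,140]],"yaw":[0,0,0,0,0],"gripper":[0,0,0,0,0]}'
python3 -m creep '{"translation":[[-2,35,20],[-2,70,40],[-2,105,45],[-2,140,45],[-2,170,45]],"yaw":[0,0,0,0,0],"gripper":[0,0,0,0,0]}'
python3 - <<'E'
from h import *
c=ctrl.camera("top");P=cloud(c); save("t4",c,(240,130,520,310),2.8)
print("gold",circ(P,.458,-.286,.076))
for x,y in((.387,.279),(.457,.271),(.531,.263)): print(circ(P,x,y,.123))
c=ctrl.camera("scene");print("gold scene",circ(cloud(c),.458,-.285,.076))
E
```

```text
time_s: 24.95
ee_pos: [0.4586, -0.2863, 0.0592]
eef_rot: [-3.134, -0.021, -0.056]
force: [0.9, 0.1, 0.2]
grip_width: 0.0599
time_s: 25.37
ee_pos: [0.4582, -0.2861, 0.2008]
eef_rot: [-3.134, -0.021, -0.057]
force: [0.0, -0.2, -0.1]
grip_width: 0.0922
time_s: 25.78
ee_pos: [0.4559, -0.1142, 0.2464]
eef_rot: [-3.134, -0.022, -0.056]
force: [0.0, 0.0, -0.1]
grip_width: 0.0942
gold 0
(260, 0.3877, 0.278, 0.0157, array([0.3879, 0.2775, 0.1236]))
(248, 0.4556, 0.2702, 0.016, array([0.4557, 0.2697, 0.124 ]))
(243, 0.5292, 0.263, 0.0162, array([0.5286, 0.2622, 0.1238]))
gold scene (60, 0.4621, -0.2837, 0.0146, array([ 0.4617, -0.2825,  0.0762]))
```

View pics/t4.png

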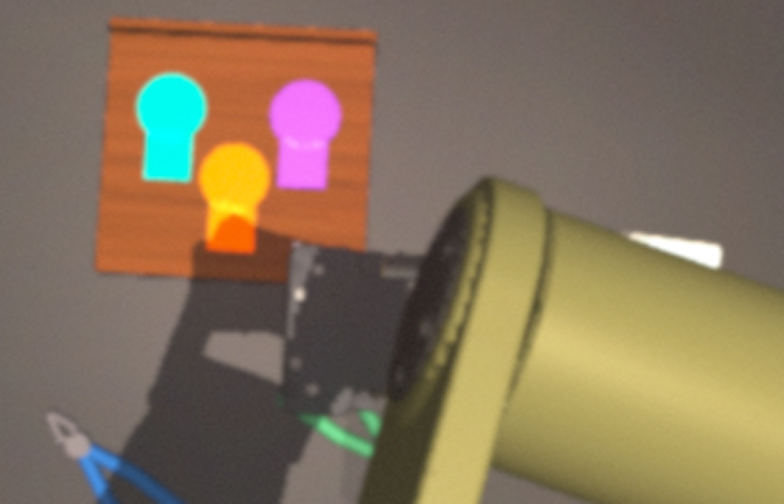

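The scene camera puts gold upright on the pan about 3 mm from its centre. The pads are bare: teal at (171,108), violet (305,116), orange (234,178). Next I'll fetch violet.

```bash
python3 - <<'E'
from h import *
c=ctrl.camera("top")
for k,u,v in(("T",171,108),("V",305,115),("O",234,178)): print(k,atz(c,(u+.5)/2.8+239.5,(v+.5)/2.8+129.5,.015).round(4))
E
python3 -m creep '{"translation":[[7,38,0],[14,76,0],[21,114,0],[28,152,0],[35,185,0]],"yaw":[0,0,0,0,0],"gripper":[0,0,0,0,0]}'
python3 -m creep '{"translation":[[7,38,0],[14,76,0],[21,114,0],[28,152,0],[38,190,0]],"yaw":[0,0,0,0,0],"gripper":[0,0,0,0,0]}'
python3 -m creep '{"translation":[[0,0,0],[0,0,0]],"yaw":[0,0],"gripper":[0,0]}'
python3 - <<'E'
from h import *
o,c=wrist(); print(o["ee_pos"]); P=cloud(c)
for x,y in((.387,.279),(.457,.271),(.531,.263)): print(circ(P,x,y,.123))
E
```

```text
T [0.61   0.0448 0.015 ]
V [ 0.6053 -0.0553  0.015 ]
O [ 0.5576 -0.0027  0.015 ]
time_s: 26.35
ee_pos: [0.4917, 0.0714, 0.2461]
eef_rot: [-3.134, -0.021, -0.054]
force: [0.2, -0.8, 0.3]
grip_width: 0.0937
time_s: 26.77
ee_pos: [0.5303, 0.2623, 0.2459]
eef_rot: [-3.134, -0.021, -0.055]
force: [0.3, -0.8, 0.7]
grip_width: 0.0938
time_s: 26.93
ee_pos: [0.5308, 0.2628, 0.2447]
eef_rot: [-3.135, -0.02, -0.054]
force: [-0.7, -0.1, 0.0]
grip_width: 0.0939
[0.53084495 0.2628013  0.24469015]
(241, 0.3912, 0.2788, 0.0146, array([0.3955, 0.2787, 0.1213]))
(790, 0.4544, 0.272, 0.0163, array([0.4553, 0.2717, 0.1218]))
(927, 0.5281, 0.2637, 0.0158, array([0.5284, 0.2638, 0.1217]))
```

```bash
python3 -m creep '{"translation":[[-1,0,-10],[-1,0,-45],[-1,0,-80],[-1,0,-115],[-1,0,-150]],"yaw":[0,0,0,0,0],"gripper":[0,0,0,0,0]}'
python3 -m creep '{"translation":[[0,0,-10],[0,0,-14],[0,0,-15],[0,0,-15],[0,0,-15]],"yaw":[0,0,0,0,0],"gripper":[0,60,120,120,120]}' 12
python3 -m creep '{"translation":[[0,0,0],[0,0,0],[0,0,0],[0,0,0],[0,0,0]],"yaw":[0,0,0,0,0],"gripper":[120,255,255,255,255]}' 12
python3 -m creep '{"translation":[[0,0,0],[0,0,0]],"yaw":[0,0],"gripper":[255,255]}' 12
```

```text
time_s: 27.4
ee_pos: [0.5296, 0.2597, 0.0933]
eef_rot: [-3.135, -0.021, -0.057]
force: [1.1, 0.2, 0.1]
grip_width: 0.0942
time_s: 27.82
ee_pos: [0.5306, 0.2599, 0.0804]
eef_rot: [-3.134, -0.024, -0.057]
force: [0.7, 0.1, -0.2]
grip_width: 0.0705
time_s: 28.23
ee_pos: [0.5306, 0.2599, 0.0805]
eef_rot: [-3.133, -0.024, -0.057]
force: [0.3, 0.2, 0.6]
grip_width: 0.0375
time_s: 28.4
ee_pos: [0.5306, 0.26, 0.0805]
eef_rot: [-3.133, -0.024, -0.057]
force: [0.8, -0.0, -0.1]
grip_width: 0.0318
```

```bash
python3 -m creep '{"translation":[[0,0,15],[0,0,50],[0,0,90],[0,0,130],[0,0,150]],"yaw":[0,0,0,0,0],"gripper":[255,255,255,255,255]}'
python3 -m creep '{"translation":[[7,-28,0],[15,-64,0],[23,-100,0],[31,-136,0],[37,-156,0]],"yaw":[0,0,0,0,0],"gripper":[255,255,255,255,255]}'
python3 -m creep '{"translation":[[8,-36,0],[16,-72,0],[24,-108,0],[34,-144,0],[38,-158,0]],"yaw":[0,0,0,0,0],"gripper":[255,255,255,255,255]}'
python3 -m creep '{"translation":[[0,0,0],[0,0,-30],[0,0,-65],[0,0,-100],[0,0,-115]],"yaw":[0,0,0,0,0],"gripper":[255,255,255,255,255]}'
python3 -m creep '{"translation":[[0,0,-8],[0,0,-14],[0,0,-18],[0,0,-20],[0,0,-20]],"yaw":[0,0,0,0,0],"gripper":[255,255,255,255,255]}'
```

```text
time_s: 28.82
ee_pos: [0.5313, 0.2603, 0.2355]
eef_rot: [-3.131, -0.028, -0.057]
force: [-1.1, -0.2, -1.7]
grip_width: 0.032
time_s: 29.23
ee_pos: [0.5685, 0.1011, 0.2354]
eef_rot: [-3.132, -0.028, -0.059]
force: [0.3, 0.2, -0.7]
grip_width: 0.0316
time_s: 29.65
ee_pos: [0.6068, -0.061, 0.235]
eef_rot: [-3.132, -0.028, -0.062]
force: [-0.8, 1.0, -1.4]
grip_width: 0.0319
time_s: 30.07
ee_pos: [0.6047, -0.0593, 0.1153]
eef_rot: [-3.132, -0.022, -0.061]
force: [-0.6, 0.9, -1.4]
grip_width: 0.0317
time_s: 30.48
ee_pos: [0.6051, -0.0591, 0.0961]
eef_rot: [-3.132, -0.023, -0.061]
force: [-0.7, -0.5, -1.4]
grip_width: 0.0319
```

```bash
python3 -m creep '{"translation":[[0,2,0],[0,5,-1],[0,5,-2],[0,5,-3],[0,5,-3]],"yaw":[0,0,0,0,0],"gripper":[255,255,255,255,255]}'
python3 -m creep '{"translation":[[0,0,-0.5],[0,0,-1],[0,0,-1],[0,0,-1],[0,0,-1]],"yaw":[0,0,0,0,0],"gripper":[255,255,255,255,255]}'
```

```text
time_s: 30.9
ee_pos: [0.605, -0.0541, 0.093]
eef_rot: [-3.132, -0.023, -0.061]
force: [0.3, -1.1, -1.0]
grip_width: 0.0319
time_s: 31.32
ee_pos: [0.6052, -0.0541, 0.0925]
eef_rot: [-3.132, -0.024, -0.061]
force: [-1.8, 1.0, 6.7]
grip_width: 0.032
```

```bash
python3 -m creep '{"translation":[[0,0,0],[0,0,0],[0,0,0],[0,0,0],[0,0,0]],"yaw":[0,0,0,0,0],"gripper":[100,100,60,0,0]}'
python3 -m creep '{"translation":[[0,0,0],[0,0,20],[0,0,60],[0,0,100],[0,0,140]],"yaw":[0,0,0,0,0],"gripper":[0,0,0,0,0]}'
python3 -m creep '{"translation":[[-15,33,5],[-31,68,5],[-47,104,5],[-63,140,5],[-76,163,5]],"yaw":[0,0,0,0,0],"gripper":[0,0,0,0,0]}'
python3 -m creep '{"translation":[[-15,33,0],[-31,68,0],[-47,104,0],[-63,140,0],[-76,163,0]],"yaw":[0,0,0,0,0],"gripper":[0,0,0,0,0]}'
python3 -m creep '{"translation":[[0,0,0],[0,0,0]],"yaw":[0,0],"gripper":[0,0]}'
python3 - <<'E'
from h import *
o,c=wrist(); print(o["ee_pos"],o["eef_rot"]); P=cloud(c)
print(circ(P,.455,.271,.122))
c=ctrl.camera("top"); P=cloud(c); print("violet",circ(P,.605,-.055,.135),"gold",circ(P,.457,-.287,.076))
E
```

```text
time_s: 31.73
ee_pos: [0.6052, -0.0541, 0.0924]
eef_rot: [-3.132, -0.023, -0.061]
force: [0.3, -0.3, -0.6]
grip_width: 0.0619
time_s: 32.15
ee_pos: [0.6048, -0.0541, 0.234]
eef_rot: [-3.132, -0.023, -0.061]
force: [-0.0, -0.1, 0.1]
grip_width: 0.0929
time_s: 32.57
ee_pos: [0.5274, 0.1114, 0.2392]
eef_rot: [-3.131, -0.023, -0.06]
force: [0.8, -0.3, 0.2]
grip_width: 0.0939
time_s: 32.98
ee_pos: [0.4499, 0.277, 0.2393]
eef_rot: [-3.131, -0.023, -0.058]
force: [0.6, -0.8, 0.3]
grip_width: 0.0938
time_s: 33.15
ee_pos: [0.4493, 0.278, 0.2393]
eef_rot: [-3.131, -0.023, -0.056]
force: [0.4, 0.3, 0.7]
grip_width: 0.0942
[0.44925792 0.27803477 0.23930881] [-3.13076895 -0.02308436 -0.05573154]
(1000, 0.4542, 0.2717, 0.0159, array([0.4549, 0.2719, 0.1218]))
violet (242, 0.6027, -0.0552, 0.0157, array([ 0.6021, -0.055 ,  0.1362])) gold (202, 0.4606, -0.2865, 0.015, array([ 0.4607, -0.2859,  0.077 ]))
```

```bash
python3 -m creep '{"translation":[[5,-4,-10],[5,-4,-45],[5,-4,-80],[5,-4,-115],[5,-4,-145]],"yaw":[0,0,0,0,0],"gripper":[0,0,0,0,0]}'
python3 -m creep '{"translation":[[0,0,-10],[0,0,-14],[0,0,-15],[0,0,-15],[0,0,-15]],"yaw":[0,0,0,0,0],"gripper":[0,60,120,120,120]}' 12
python3 -m creep '{"translation":[[0,0,0],[0,0,0],[0,0,0],[0,0,0],[0,0,0]],"yaw":[0,0,0,0,0],"gripper":[120,255,255,255,255]}' 12
python3 -m creep '{"translation":[[0,0,0],[0,0,0]],"yaw":[0,0],"gripper":[255,255]}' 12
```

```text
time_s: 33.67
ee_pos: [0.4554, 0.2706, 0.0914]
eef_rot: [-3.132, -0.022, -0.06]
force: [0.8, 0.4, -0.5]
grip_width: 0.0942
time_s: 34.08
ee_pos: [0.4562, 0.2705, 0.0776]
eef_rot: [-3.131, -0.024, -0.061]
force: [0.8, 0.5, 0.0]
grip_width: 0.0709
time_s: 34.5
ee_pos: [0.4562, 0.2706, 0.0777]
eef_rot: [-3.131, -0.024, -0.061]
force: [-0.2, 0.3, 0.2]
grip_width: 0.0375
time_s: 34.67
ee_pos: [0.4562, 0.2706, 0.0777]
eef_rot: [-3.131, -0.024, -0.061]
force: [1.1, 0.6, -1.1]
grip_width: 0.0322
```

```bash
python3 -m creep '{"translation":[[0,0,15],[0,0,50],[0,0,90],[0,0,130],[0,0,150]],"yaw":[0,0,0,0,0],"gripper":[255,255,255,255,255]}'
python3 -m creep '{"translation":[[15,-22,0],[35,-51,0],[55,-80,0],[75,-109,0],[80,-116,0]],"yaw":[0,0,0,0,0],"gripper":[255,255,255,255,255]}'
python3 -m creep '{"translation":[[20,-29,0],[40,-58,0],[60,-87,0],[71,-102,0],[72,-103,0]],"yaw":[0,0,0,0,0],"gripper":[255,255,255,255,255]}'
python3 -m creep '{"translation":[[0,0,0],[0,0,-30],[0,0,-65],[0,0,-100],[0,0,-115]],"yaw":[0,0,0,0,0],"gripper":[255,255,255,255,255]}'
python3 -m creep '{"translation":[[0,0,-8],[0,0,-14],[0,0,-18],[0,0,-20],[0,0,-20]],"yaw":[0,0,0,0,0],"gripper":[255,255,255,255,255]}'
```

```text
time_s: 35.08
ee_pos: [0.4569, 0.271, 0.2325]
eef_rot: [-3.128, -0.028, -0.061]
force: [0.2, 1.0, 0.1]
grip_width: 0.0318
time_s: 35.5
ee_pos: [0.5386, 0.1515, 0.2323]
eef_rot: [-3.129, -0.029, -0.064]
force: [-0.2, 0.1, -1.5]
grip_width: 0.0319
time_s: 35.92
ee_pos: [0.6118, 0.0458, 0.2315]
eef_rot: [-3.129, -0.028, -0.067]
force: [-0.8, 0.1, -0.5]
grip_width: 0.0317
time_s: 36.33
ee_pos: [0.6093, 0.0472, 0.1121]
eef_rot: [-3.129, -0.022, -0.065]
force: [-0.6, 0.3, -1.4]
grip_width: 0.0322
time_s: 36.75
ee_pos: [0.6096, 0.0475, 0.0928]
eef_rot: [-3.129, -0.024, -0.065]
force: [-0.5, -0.3, -1.0]
grip_width: 0.032
```

```bash
python3 -m creep '{"translation":[[1,-1,0],[2,-1,-1],[2,-1,-2],[2,-1,-2.5],[2,-1,-2.5]],"yaw":[0,0,0,0,0],"gripper":[255,255,255,255,255]}'
python3 -m creep '{"translation":[[0,0,-0.5],[0,0,-1],[0,0,-1],[0,0,-1],[0,0,-1]],"yaw":[0,0,0,0,0],"gripper":[255,255,255,255,255]}'
```

```text
time_s: 37.17
ee_pos: [0.6116, 0.0464, 0.0903]
eef_rot: [-3.129, -0.023, -0.065]
force: [-0.2, 0.5, -0.7]
grip_width: 0.0317
time_s: 37.58
ee_pos: [0.6117, 0.0464, 0.0896]
eef_rot: [-3.129, -0.024, -0.065]
force: [-1.3, 0.1, 4.9]
grip_width: 0.0317
```

```bash
python3 -m creep '{"translation":[[0,0,0],[0,0,0],[0,0,0],[0,0,0],[0,0,0]],"yaw":[0,0,0,0,0],"gripper":[100,100,60,0,0]}'
python3 -m creep '{"translation":[[0,0,0],[0,0,20],[0,0,60],[0,0,100],[0,0,142]],"yaw":[0,0,0,0,0],"gripper":[0,0,0,0,0]}'
python3 -m creep '{"translation":[[-24,25,5],[-48,50,5],[-72,75,5],[-96,100,5],[-111,116,5]],"yaw":[0,0,0,0,0],"gripper":[0,0,0,0,0]}'
python3 -m creep '{"translation":[[-24,25,0],[-48,50,0],[-72,75,0],[-96,100,0],[-110,115,0]],"yaw":[0,0,0,0,0],"gripper":[0,0,0,0,0]}'
python3 -m creep '{"translation":[[0,0,0],[0,0,0]],"yaw":[0,0],"gripper":[0,0]}'
python3 - <<'E'
from h import *
o,c=wrist(); print(o["ee_pos"],o["eef_rot"]); P=cloud(c)
print(circ(P,.387,.279,.122))
c=ctrl.camera("top"); P=cloud(c); print("violet",circ(P,.605,-.055,.135),"teal",circ(P,.61,.045,.135))
E
```

```text
time_s: 38.0
ee_pos: [0.6117, 0.0464, 0.0895]
eef_rot: [-3.129, -0.024, -0.065]
force: [-0.9, -0.2, -0.1]
grip_width: 0.0616
time_s: 38.42
ee_pos: [0.6112, 0.0464, 0.2325]
eef_rot: [-3.129, -0.023, -0.065]
force: [0.8, 0.3, -0.2]
grip_width: 0.0931
time_s: 38.83
ee_pos: [0.4982, 0.1641, 0.2377]
eef_rot: [-3.129, -0.023, -0.064]
force: [1.0, -0.0, 0.8]
grip_width: 0.0941
time_s: 39.25
ee_pos: [0.3861, 0.2807, 0.2379]
eef_rot: [-3.129, -0.023, -0.063]
force: [1.6, -0.1, -0.2]
grip_width: 0.0939
time_s: 39.42
ee_pos: [0.3856, 0.2813, 0.2381]
eef_rot: [-3.128, -0.023, -0.061]
force: [-0.2, -0.0, -0.9]
grip_width: 0.0939
[0.38562872 0.28126619 0.23810545] [-3.12842205 -0.02308521 -0.06093682]
(984, 0.3856, 0.2796, 0.0159, array([0.3861, 0.2796, 0.1214]))
violet (242, 0.6028, -0.0554, 0.0159, array([ 0.6022, -0.055 ,  0.136 ])) teal (238, 0.61, 0.0455, 0.0161, array([0.6097, 0.045 , 0.1362]))
```

```bash
python3 -m creep '{"translation":[[-1,0,-10],[-1,0,-45],[-1,0,-80],[-1,0,-115],[-1,0,-145]],"yaw":[0,0,0,0,0],"gripper":[0,0,0,0,0]}'
python3 -m creep '{"translation":[[0,0,-10],[0,0,-14],[0,0,-15],[0,0,-15],[0,0,-15]],"yaw":[0,0,0,0,0],"gripper":[0,60,120,120,120]}' 12
python3 -m creep '{"translation":[[0,0,0],[0,0,0],[0,0,0],[0,0,0],[0,0,0]],"yaw":[0,0,0,0,0],"gripper":[120,255,255,255,255]}' 12
python3 -m creep '{"translation":[[0,0,0],[0,0,0]],"yaw":[0,0],"gripper":[255,255]}' 12
python3 -m creep '{"translation":[[0,0,15],[0,0,50],[0,0,90],[0,0,130],[0,0,155]],"yaw":[0,0,0,0,0],"gripper":[255,255,255,255,255]}'
```

```text
time_s: 39.93
ee_pos: [0.3855, 0.2789, 0.0901]
eef_rot: [-3.13, -0.022, -0.065]
force: [1.1, -0.2, 0.0]
grip_width: 0.094
time_s: 40.35
ee_pos: [0.3862, 0.279, 0.0761]
eef_rot: [-3.129, -0.023, -0.065]
force: [0.6, 0.9, 0.6]
grip_width: 0.0706
time_s: 40.77
ee_pos: [0.3862, 0.2791, 0.0763]
eef_rot: [-3.128, -0.024, -0.065]
force: [-0.4, -0.4, -0.4]
grip_width: 0.0375
time_s: 40.93
ee_pos: [0.3862, 0.2791, 0.0763]
eef_rot: [-3.128, -0.024, -0.065]
force: [-0.9, -0.0, 1.3]
grip_width: 0.0319
time_s: 41.35
ee_pos: [0.3865, 0.2793, 0.2352]
eef_rot: [-3.126, -0.027, -0.065]
force: [-0.6, -0.3, -0.7]
grip_width: 0.032
```

```bash
python3 -m creep '{"translation":[[15,-25,0],[34,-57,0],[53,-89,0],[72,-121,0],[85,-141,0]],"yaw":[0,0,0,0,0],"gripper":[255,255,255,255,255]}'
python3 -m creep '{"translation":[[19,-32,0],[38,-64,0],[57,-96,0],[76,-126,0],[83,-136,0]],"yaw":[0,0,0,0,0],"gripper":[255,255,255,255,255]}'
python3 -m creep '{"translation":[[0,0,0],[0,0,-30],[0,0,-65],[0,0,-100],[0,0,-120]],"yaw":[0,0,0,0,0],"gripper":[255,255,255,255,255]}'
python3 -m creep '{"translation":[[0,0,-8],[0,0,-14],[0,0,-18],[0,0,-20],[0,0,-20]],"yaw":[0,0,0,0,0],"gripper":[255,255,255,255,255]}'
```

```text
time_s: 41.77
ee_pos: [0.4725, 0.1357, 0.2351]
eef_rot: [-3.127, -0.027, -0.066]
force: [0.3, 0.1, -1.5]
grip_width: 0.032
time_s: 42.18
ee_pos: [0.5567, -0.0039, 0.2346]
eef_rot: [-3.127, -0.026, -0.069]
force: [-0.4, -0.2, -0.9]
grip_width: 0.0319
time_s: 42.6
ee_pos: [0.5547, -0.0024, 0.1111]
eef_rot: [-3.127, -0.022, -0.068]
force: [-1.1, 0.2, -1.5]
grip_width: 0.0318
time_s: 43.02
ee_pos: [0.5551, -0.0023, 0.0919]
eef_rot: [-3.127, -0.024, -0.068]
force: [-0.8, -0.3, -1.4]
grip_width: 0.0319
```

```bash
python3 -m creep '{"translation":[[1,0,0],[2,0,-1],[2,0,-2],[2,0,-3],[2,0,-3]],"yaw":[0,0,0,0,0],"gripper":[255,255,255,255,255]}'
python3 -m creep '{"translation":[[0,0,-0.5],[0,0,-1],[0,0,-1],[0,0,-1],[0,0,-1]],"yaw":[0,0,0,0,0],"gripper":[255,255,255,255,255]}'
```

```text
time_s: 43.43
ee_pos: [0.5571, -0.0023, 0.0888]
eef_rot: [-3.127, -0.023, -0.068]
force: [-0.6, 0.5, -1.2]
grip_width: 0.0316
time_s: 43.85
ee_pos: [0.5572, -0.0023, 0.0883]
eef_rot: [-3.127, -0.024, -0.068]
force: [-2.2, 0.0, 5.3]
grip_width: 0.0318
```

Contact. I'll release, retreat up and to the mat side, then do the final check.

```bash
python3 -m creep '{"translation":[[0,0,0],[0,0,0],[0,0,0],[0,0,0],[0,0,0]],"yaw":[0,0,0,0,0],"gripper":[100,100,60,0,0]}'
python3 -m creep '{"translation":[[0,0,0],[0,0,20],[0,0,60],[0,0,100],[0,0,142]],"yaw":[0,0,0,0,0],"gripper":[0,0,0,0,0]}'
python3 -m creep '{"translation":[[-20,30,10],[-40,60,15],[-60,95,15],[-80,130,15],[-100,160,15]],"yaw":[0,0,0,0,0],"gripper":[0,0,0,0,0]}'
python3 -m creep '{"translation":[[-10,30,0],[-20,60,0],[-20,80,0],[-20,80,0],[-20,80,0]],"yaw":[0,0,0,0,0],"gripper":[0,0,0,0,0]}'
python3 - <<'E'
from h import *
for n in("top","scene"):
    c=ctrl.camera(n);P=cloud(c); save("f_"+n,c)
    for k,x,y,z in(("teal",.61,.046,.135),("violet",.604,-.054,.135),("orange",.556,-.002,.135),("gold",.459,-.286,.076)): print(n,k,circ(P,x,y,z))
print(ctrl.get_obs()["time_s"])
E
```

```text
time_s: 44.27
ee_pos: [0.5572, -0.0023, 0.0882]
eef_rot: [-3.127, -0.024, -0.068]
force: [0.7, -0.4, 0.2]
grip_width: 0.062
time_s: 44.68
ee_pos: [0.5566, -0.0022, 0.2313]
eef_rot: [-3.127, -0.023, -0.068]
force: [0.6, -0.2, -0.1]
grip_width: 0.0927
time_s: 45.1
ee_pos: [0.4554, 0.1593, 0.2465]
eef_rot: [-3.127, -0.023, -0.068]
force: [0.5, 0.6, -0.3]
grip_width: 0.094
time_s: 45.52
ee_pos: [0.4351, 0.2398, 0.2463]
eef_rot: [-3.127, -0.023, -0.066]
force: [0.1, -0.3, 0.9]
grip_width: 0.0939
top teal (240, 0.6101, 0.0453, 0.0159, array([0.6097, 0.045 , 0.1362]))
top violet (238, 0.6029, -0.0554, 0.0159, array([ 0.6022, -0.055 ,  0.1362]))
top orange (247, 0.5571, -0.003, 0.0158, array([ 0.5569, -0.0033,  0.1359]))
top gold (199, 0.4607, -0.2863, 0.0148, array([ 0.4607, -0.286 ,  0.077 ]))
scene teal (131, 0.6099, 0.0503, 0.016, array([0.6114, 0.0511, 0.1354]))
scene violet (113, 0.6041, -0.0521, 0.0168, array([ 0.6041, -0.0496,  0.1351]))
scene orange (119, 0.5567, 0.0006, 0.0166, array([0.5582, 0.002 , 0.1348]))
scene gold (61, 0.4591, -0.2831, 0.0164, array([ 0.4618, -0.2821,  0.0763]))
45.6167
```

View pics/f_top.png

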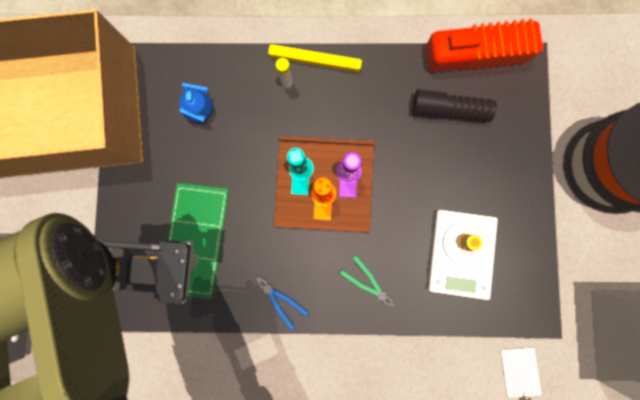

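The final view shows all three prints standing on their own pads, with tops at teal (297,157), violet (352,161) and orange (323,187). Gold is on the pan at about (474,242), and the arm is clear. Its top appears offset because of its height; the measured offset is about 3 mm.

```bash
python3 -c "
from station import ctrl
print(ctrl.hand_in())"
```

```text
the job is handed in; nothing more can be done
None
```

The job is done and handed in at about 46 s of the 144 s allowed. I moved the three tall prints to the mat and stood the gold totem on the scale's pan. Then I put each print back on the pad of its own colour; nothing tipped. The hand-in gave no verdict.

Last checks, with the arm clear of everything:
- **Prints:** in the top camera each print is within about 3 mm of its pad's centre. Their tops measure about 0.135 m high, so they stand upright.
- **Gold totem:** it stands on the pan about 3 mm from its centre, with its top at about 0.076 m.
- **Disagreement:** the top and scene cameras differ by about 3–5 mm in y for the same objects, close to their stated calibration error. The wrist camera, which I used for the grasps, reads in between, and all results stay inside the 12 mm and 15 mm limits.

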